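Pack the crew's kit case in layers

TASK

Pack the kit case: lay the torch from its sloping charger and the two-way radio down into their own pockets in the foam, then stand the spirit level on its base in the slot that crosses over both. Every piece must be fully home in the foam; set each one down rather than dropping it, and leave the other things on the table where they are.

Things in the scene. Friction and masses are not known exactly. Their poses are not given: they have to be found in the camera images.
- case: Black flight case with grey cut foam, fixed, 240 (x) x 276 (y) mm, rim 92 mm high. Origin: centre of its underside; x points away from the robot, within 25 degrees. Seen from the robot, the torch's deep pocket is on the right (-y), the radio's on the left; both run along x with 4 mm of play. The level's slot crosses both in an upper foam layer (top 91 mm, x over +26 mm); nearer, foam is 67 mm.
- finger_trench (a point): Middle of the floor of the finger trench in the case, 10 mm above the table; axes as the case's. The trench is 60 mm wide in x and runs from -116 to +115 mm in y, across both deep pockets, so that fingers can reach down on both sides of a part. It lies 18 mm to the -x side of the torch seat and 4 mm to the -x side of the radio seat.
- torch_seat (a point): Where the torch's origin lies when it is home, 43 mm above the table; axes as the case's. The torch then lies level along x, head towards +x, its top 21 mm above this point. Pocket floor 25 mm above the table under the barrel, 22 mm under the head.
- radio_seat (a point): Where the radio's origin lies when it is home: on its pocket's floor, 28 mm above the table; axes as the case's. The radio then lies along x, aerial towards +x, its top 62 mm above the table.
- level_seat (a point): Where the level's origin lies when home: on the floor of its slot (32 x 210 mm, 24 mm deep), 67 mm above the table, just above the torch and radio; axes as the case's. The level runs along y, either way round, on its base, and sticks up 20 mm above the foam. Around its middle (28 mm to -y, 23 mm to +y) the foam is cut down to that floor for fingers on both sides.
- charger: Black charging dock, fixed, base 160 (x) x 84 (y) x 12 mm. Origin: centre of its underside. Holds the torch at a 40 degree slope, head up towards its +x, torch origin 109 mm above its own. The torch only rests in two open saddles, 52 mm wide, cheeks 2 mm past its axis; from -60 to +14 mm of the torch's origin the barrel is free on both sides and for 24 mm beneath.
- torch: Silver aluminium hand torch, 180 mm long, 0.2 to 0.5 kg. Origin on its axis at mid-length, x along the axis to the head; balances near the origin. Barrel 36 mm diameter from x = -90 to +40 mm, head 42 mm from +40 to +90 mm. Starts sloping up 40 degrees in the charger, its z leaning 40 degrees towards the charger's -x, tail against a stop.
- radio: Black two-way radio lying on its back on the table, body 140 (x) x 56 (y) x 34 (z) mm, with a 40 mm aerial and a 12 mm knob sticking out of its +x end; 0.2 to 0.45 kg. Origin: centre of the underside of the body (without aerial).
- level: Box-section aluminium spirit level with black ends, 200 (x) x 24 (y) x 44 (z) mm, standing on its narrow base on the table; 0.17 to 0.35 kg. Origin: centre of its base.
- water_bottle: Bystander: clear water bottle, 64 mm diameter, 190 mm tall, standing. Origin: centre of its base.
- tape_roll: Bystander: grey roll of tape, 100 mm diameter, 48 mm tall, lying flat. Origin: centre of its underside.
- white_tube: Bystander: white plastic tube standing on end, 48 mm diameter, 150 mm tall, with a black clip. Origin: centre of its base.
- screwdriver: Bystander: screwdriver, 200 mm long, lying. Origin: under its middle.
- wrench: Bystander: steel wrench, 160 mm long, lying. Origin: under its middle.
- mug: Bystander: white mug, 80 mm diameter, 95 mm tall. Origin: centre of its base.
- carton: Bystander: cardboard carton 120 x 160 x 90 mm. Origin: centre of its underside.

How it is judged (in metres and radians):
On the way, in this order (a step that is already met when the one before it is completed fails the run):
1. torch and radio both home in their pockets (horizontal distance between torch and torch_seat below 0.01 m and z of torch in the frame of torch_seat between -0.004 and 0.004 m and angle between the x axis of each of torch, radio and the x axis of case, either way round below 0.09 rad and horizontal distance between radio and radio_seat below 0.01 m and z of radio in the frame of radio_seat between -0.004 and 0.004 m), for 0.2 s.
2. spirit level home in its slot across them (all of step 1 and horizontal distance between level and level_seat below 0.01 m and z of level in the frame of level_seat between -0.004 and 0.004 m and angle between the x axis of level and the y axis of case, either way round below 0.09 rad and angle between level's own z axis and vertical below 0.1 rad), for 0.2 s.
At the end, for the whole second after the job is handed in: Torch, radio and level each lie within 10 mm sideways and 4 mm in height of their seats and within 5 degrees of the pocket's direction, the level upright within 6 degrees, all released and at rest (under 20 mm/s) (all of step 2 and linear speed of each of torch, radio, level below 0.02 m/s); the robot touches nothing.
It fails at once if a bystander is moved more than 30 mm (distance of any of water_bottle, tape_roll, white_tube, screwdriver, wrench, mug, carton from where it was at the start of the episode above 0.03 m).
It fails at once if a part is dropped (falling free of the fingers faster than 0.8 m/s, a fall of over 30 mm) ((contact force between the fingers and torch below 0.01 N and linear speed of torch above 0.8 m/s) or (contact force between the fingers and radio below 0.01 N and linear speed of radio above 0.8 m/s) or (contact force between the fingers and level below 0.01 N and linear speed of level above 0.8 m/s)).
It also fails if it takes over 72 s, if anything falls off the work surface, if the arm or the gripper's body presses on something with over 40 N, if the wrist force passes 120 N, or if a joint passes its speed limit or range.

ROBOT

A 6-joint arm with a two-finger parallel gripper is mounted at the origin on the work surface. World frame = base frame: x ahead of the robot, y to its left, z up, the work surface at z = 0. Lengths are in mm, angles in rad, forces in N, time in s.
With the tool pointing down it reaches from about 275 to 775 mm from the base axis. Payload 14.6 kg.
Tool frame: the origin (TCP) lies at the very end of the fingers, on their centre line; the grasp point (between the pads) lies 19 mm behind it; z points along the fingers, y is the direction in which the jaws open and shut (so a half turn about z gives the same grasp; the last joint's range is limited). The gripper opens to 85 mm and grips with 20 to 120 N. Pads are 22 mm wide; open, the fingers measure 114 mm over their backs; the gripper's body (76 mm by 85 mm) begins 54 mm behind the grasp point. The pads swing forward as they close: fully open they stand 13 mm farther back than shut.
Start: joints at [-1.334, 0.263, -0.048, 1.259, 0, 1.415], TCP at [200.467, -485.223, 231.278] pointing down, gripper open.
Joint ranges: [-2.65, 2.65], [-0.89, 1.7], [-1.18, 1.37], [-2.13, 2.11], [-1.35, 1.29], [-3.14, 3.14]. Speed limits (rad/s): [1.89, 1.89, 2.57, 2.79, 3.14, 3.14].

INTERFACE

Orientations are given as a 3x3 rotation matrix whose columns are the frame's x, y, z axes.
In Python, from workcell import bot gives the robot as it stands.
- The arm moves only by the shell command python3 -m pendant 'ROWS' [FORCE]. ROWS is JSON, a list that holds one entry, the list of rows, each a list of 7 numbers: the shift along the tool's x, y, z in m, then the turn, a rotation vector about the tool's x, y, z in degrees, then the closure, from 0 (fully open) to 1 (shut). A call has 1 to 12 rows; each row is the pose to reach, as a shift and turn from the pose commanded when the call began, along the tool's axes at that moment; what a row does not reach only later rows make up. A row lasts 1/12 s, in which the tool goes at most 41.7 mm and 7.16 degrees, less where a joint would pass 70% of its speed; a pose out of reach is approached as far as the arm can. A call with a gripper value outside its range is refused whole. The fingers move at their own pace and stop on an object; FORCE is the grip in N (left out, the last holds). Time passes only in rows, so rows that repeat a pose let the fingers close. It gives the time, the measured TCP pose, the force and the opening at its end, in the units of the state.
- bot.sense(): the state, without advancing time (a new reading comes with each control period).
- bot.grab_frame(name): name is "scene" or "top" or "wrist"; returns a dict with "frame" (384x512x3 uint8, blue, green, red), "fx", "fy", "cx", "cy" (pixels), "R" (3x3) and "t" (3): a world point X has camera coordinates R X + t; the wrist camera has in their place "T_tool_cam" (4x4, takes a point from camera to tool coordinates, whose origin is the TCP and whose axes are the flange's). Camera axes: x right, y down, z forward; pixel columns grow to the right and rows downward; lengths in mm; the calibration is good to about 2 mm. A picture is of the moment at which its call begins: read the wrist's pose just before it. There is no depth.
- bot.finish_job(): hands the job in, once; it reports no verdict.
The state is a dict: "clock": time; "joints": joint angles; "qvel": joint speeds; "joint_torque": joint torques, N m; "eef_pos": TCP position; "ee_rot": TCP orientation; "contact_force": force on the tool from outside, world axes, zero at the start; "torque": the same for the moment, N m; "width": opening from 0.0 (shut) to 1.0 (fully open).
Only numpy, scipy, OpenCV 4.12 (cv2) and the standard library are available. Lean on these libraries where they do the work, as an engineer would, in place of code of your own. Each camera call takes 0.05 s, during which the arm holds its last target. There are 200 camera calls.

## Working session

There is one attempt and no reset: what is moved stays moved. The work goes in short steps, Python scripts to look and compute and a shell command to move; the robot and the scene stay as the last step left them, time stands still between calls to the robot, and variables do not carry over. Pictures are saved under pics/ and viewed, about 8 in all and at most 12, crops included, and the job is handed in when it is done.

```bash
ls; mkdir -p pics; python3 - <<'E'
from workcell import bot
import cv2,numpy as np,json
print(bot.sense())
for n in("scene","top"):
    f=bot.grab_frame(n); cv2.imwrite(f"pics/{n}0.png",cv2.resize(f["frame"],None,fx=1.5,fy=1.5,interpolation=cv2.INTER_CUBIC)); cv2.imwrite(f"pics/{n}raw.png",f["frame"])
    json.dump({k:np.array(v).tolist() for k,v in f.items() if k!="frame"},open(n+".json","w"));print(n,open(n+".json").read())
E
```

```text
pics
{'clock': 0.0, 'joints': array([-1.33433314e+00,  2.63511413e-01, -4.89127113e-02,  1.25940281e+00,
       -1.40199457e-05,  1.41548821e+00]), 'qvel': array([-7.07397649e-04, -1.83112308e-03,  3.96563343e-04, -5.79130714e-05,
        9.92584863e-05, -7.79761423e-04]), 'joint_torque': array([ 1.95990418e-03, -6.37619519e+01,  3.84565043e+01,  1.37103969e-02,
       -1.01765431e-05,  2.03646619e-05]), 'eef_pos': array([ 200.38313299, -484.96639919,  230.83995684]), 'ee_rot': array([[ 9.24234196e-01,  3.81825989e-01, -2.55066635e-04],
       [ 3.81826047e-01, -9.24233668e-01,  9.98647454e-04],
       [ 1.45568380e-04, -1.02037521e-03, -9.99999469e-01]]), 'contact_force': array([-0.03120652, -0.30485632, -0.76035729]), 'torque': array([ 0.01687268,  0.00802898, -0.00341044]), 'width': 1.003279718029373}
scene {"fx": 426.3984095124683, "fy": 426.3984095124683, "cx": 258.5006335300386, "cy": 191.94623438090954, "R": [[-0.08091617205051273, 0.9965687305728279, 0.017416611184550772], [0.677485283866151, 0.0678081810723786, -0.7324040829517923], [-0.7310719959384931, -0.04746383701427347, -0.6806474277703471]], "t": [14.816100491215806, -301.1641574893343, 1617.9380059105424]}
top {"fx": 497.8349691753845, "fy": 497.8349691753845, "cx": 260.4203173902785, "cy": 183.36901050501763, "R": [[-0.020805226440860344, -0.9997835451093158, -7.403643009540771e-05], [-0.99009002800899, 0.02061379380503195, -0.13891295095174253], [0.13888440873583377, -0.0028168126689722866, -0.990304592828129]], "t": [35.3850475313526, 571.9330177536947, 1384.4639951989195]}
```

View pics/scene0.png

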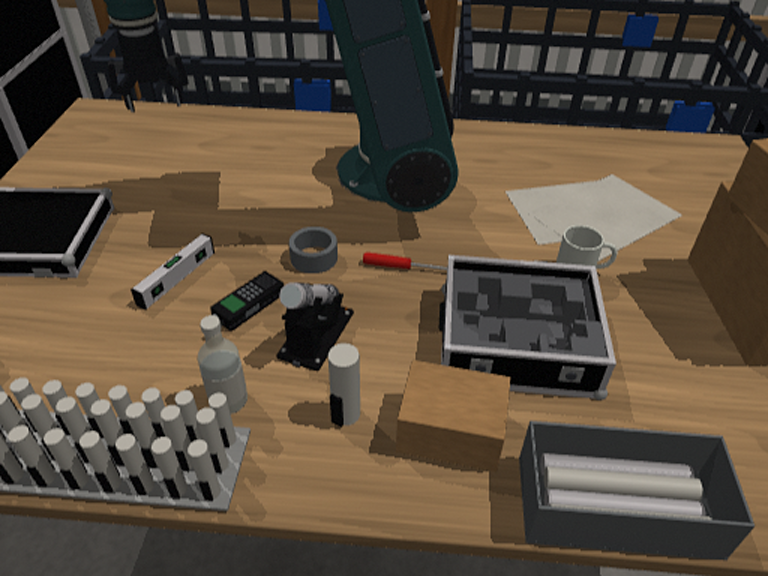

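View pics/top0.png

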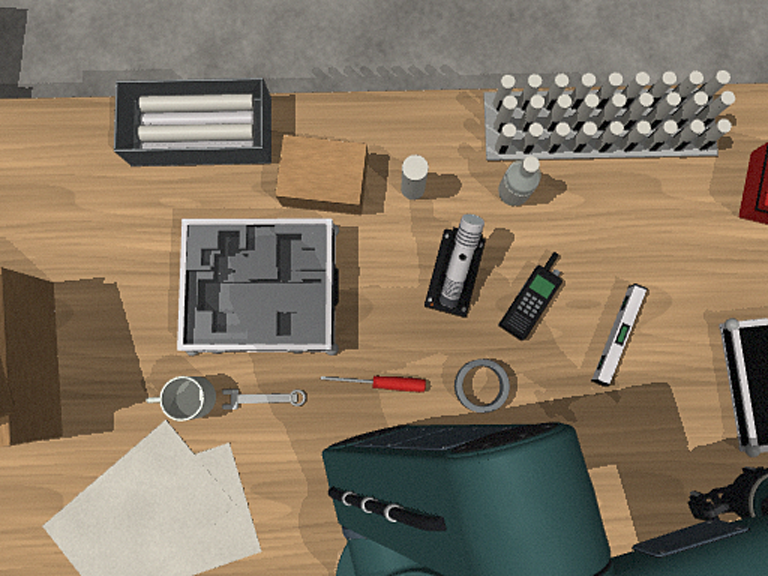

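The scene picture shows the level, radio, sloping torch and case; the top picture (1.5x) shows the case at about (257,285), torch and charger (457,265), radio (532,300) and level (620,335). Next I'll segment these.

```bash
cat > h.py <<'E'
import cv2,numpy as np,json
def cam(n):
    c=json.load(open(n+".json")); c["R"]=np.array(c["R"]);c["t"]=np.array(c["t"]);return c
def proj(c,X):
    p=np.atleast_2d(X)@c["R"].T+c["t"]; return np.c_[p[:,0]/p[:,2]*c["fx"]+c["cx"],p[:,1]/p[:,2]*c["fy"]+c["cy"]]
def ray(c,uv,z):
    uv=np.atleast_2d(uv).astype(float); d=np.c_[(uv[:,0]-c["cx"])/c["fx"],(uv[:,1]-c["cy"])/c["fy"],np.ones(len(uv))]@c["R"]
    o=-c["R"].T@c["t"]; return o+d*((z-o[2])/d[:,2])[:,None]
def blob(m,roi):
    x0,y0,x1,y1=roi; k=np.zeros_like(m); k[y0:y1,x0:x1]=m[y0:y1,x0:x1]
    cs,_=cv2.findContours(k,cv2.RETR_EXTERNAL,cv2.CHAIN_APPROX_NONE); return max(cs,key=cv2.contourArea)[:,0]
def rect(P):
    (c,(w,h),a)=cv2.minAreaRect(P[:,:2].astype(np.float32)); 
    if w<h: w,h,a=h,w,a+90
    return np.round(c,1),round(w,1),round(h,1),round((a+90)%180-90,2)
E
python3 - <<'E'
from h import *
im=cv2.imread("pics/topraw.png");c=cam("top");print("cam",-c["R"].T@c["t"])
hsv=cv2.cvtColor(im,cv2.COLOR_BGR2HSV);S,V=hsv[...,1],hsv[...,2]
notwood=((S<50)|(V<60)).astype(np.uint8)*255
dark=((V<62)).astype(np.uint8)*255
white=((S<40)&(V>150)).astype(np.uint8)*255
def show(n,m,roi,z):
    b=blob(m,roi); print(n,len(b),rect(ray(c,b,z))); return b
out=im.copy()
for n,m,roi,z in[("case",white,(112,138,230,243),92),("level",notwood,(385,180,440,265),44),("radio",dark,(325,160,380,232),34),("chg",dark,(278,140,330,215),12)]:
    b=show(n,m,roi,z); cv2.polylines(out,[b.reshape(-1,1,2)],1,(0,0,255) if n!="case" else (255,0,0))
a=cv2.resize(out[130:250,270:440],None,fx=4.6,fy=4.6,interpolation=cv2.INTER_NEAREST)
cv2.imwrite("pics/crop1.png",a)
b=cv2.resize(im[135:245,110:235],None,fx=5,fy=5,interpolation=cv2.INTER_CUBIC);cv2.imwrite("pics/crop2.png",b)
E
```

```text
cam [ 374.7209081    27.48745469 1450.49257608]
case 375 (array([553.6, 273.1]), 278.4, 244.0, 88.84)
level 151 (array([ 451.1, -404.3]), 204.8, 35.9, -24.7)
radio 132 (array([ 531.2, -251.9]), 179.7, 57.6, -34.72)
chg 268 (array([ 584.3, -102.5]), 170.1, 83.7, -16.29)
```

View pics/crop1.png

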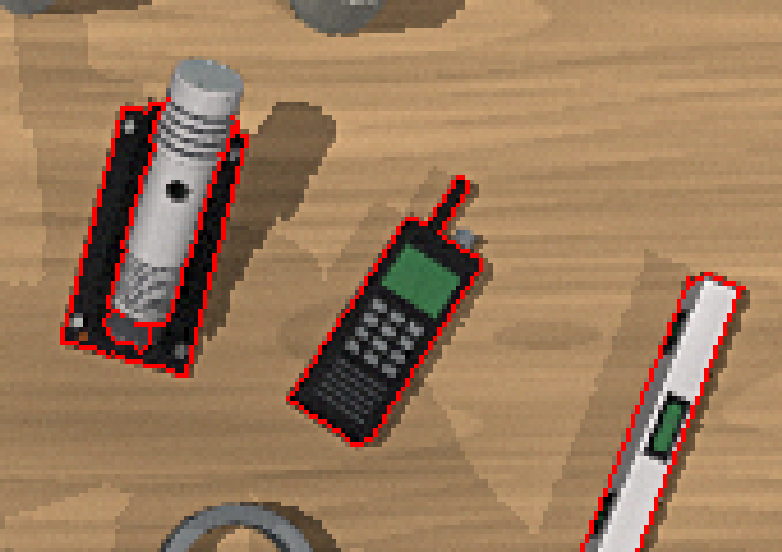

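View pics/crop2.png

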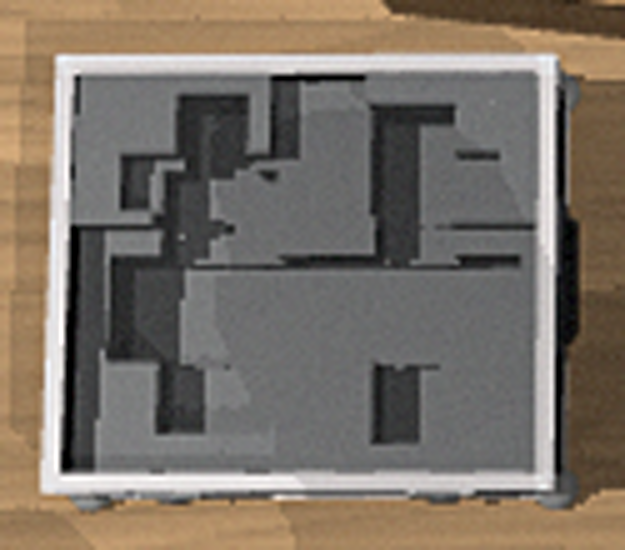

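The crops show clean outlines of charger, radio and level, but the foam layout is ambiguous in shadow. I'll refine the case corners and take wrist-camera views.

```bash
python3 - <<'E'
from h import *
from workcell import bot
f=bot.grab_frame("wrist");print(f["fx"],f["cx"],f["cy"],np.round(f["T_tool_cam"],3))
E
python3 -m pendant '[[[0.29,-0.1,-0.2,0,0,0,0],[0.29,-0.1,-0.2,0,0,0,0],[0.29,-0.1,-0.2,0,0,0,0],[0.29,-0.1,-0.2,0,0,0,0],[0.29,-0.1,-0.2,0,0,0,0],[0.29,-0.1,-0.2,0,0,0,0],[0.29,-0.1,-0.2,0,0,0,0],[0.29,-0.1,-0.2,0,0,0,0],[0.29,-0.1,-0.2,0,0,0,0],[0.29,-0.1,-0.2,0,0,0,0],[0.29,-0.1,-0.2,0,0,0,0],[0.29,-0.1,-0.2,0,0,0,0]]]' 60
cat >> h.py <<'E'
def snap(tag):
    from workcell import bot
    s=bot.sense(); f=bot.grab_frame("wrist"); T=np.array(f["T_tool_cam"]); Rw=np.array(s["ee_rot"])@T[:3,:3]; o=np.array(s["ee_rot"])@T[:3,3]+s["eef_pos"]
    c=dict(fx=f["fx"],fy=f["fy"],cx=f["cx"],cy=f["cy"],R=Rw.T.tolist(),t=(-Rw.T@o).tolist()); json.dump(c,open(tag+".json","w")); cv2.imwrite(f"pics/{tag}raw.png",f["frame"]); return s
E
python3 - <<'E'
from h import *
s=snap("w1");print(s["clock"],s["eef_pos"],s["qvel"].round(3))
E
python3 -m pendant '[[[0.28,-0.49,0.05,0,0,22,0],[0.28,-0.49,0.05,0,0,22,0],[0.28,-0.49,0.05,0,0,22,0],[0.28,-0.49,0.05,0,0,22,0],[0.28,-0.49,0.05,0,0,22,0],[0.28,-0.49,0.05,0,0,22,0],[0.28,-0.49,0.05,0,0,22,0],[0.28,-0.49,0.05,0,0,22,0],[0.28,-0.49,0.05,0,0,22,0],[0.28,-0.49,0.05,0,0,22,0],[0.28,-0.49,0.05,0,0,22,0],[0.28,-0.49,0.05,0,0,22,0]]]'
python3 -m pendant '[[[0,0,0,0,0,0,0],[0,0,0,0,0,0,0],[0,0,0,0,0,0,0]]]'
python3 - <<'E'
from h import *
s=snap("w2");print(s["clock"],s["eef_pos"],s["ee_rot"].round(3),s["qvel"].round(3))
a=cv2.imread("pics/w1raw.png");b=cv2.imread("pics/w2raw.png");
cv2.imwrite("pics/w12.png",cv2.resize(np.hstack([a,b]),(800,300),interpolation=cv2.INTER_AREA))
E
```

```text
314.62848818994536 256.2070753872582 187.61708919113582 [[ 0.00000e+00 -9.51000e-01 -3.09000e-01  7.97990e+01]
 [ 1.00000e+00  1.00000e-03 -1.00000e-03  9.29000e-01]
 [ 1.00000e-03 -3.09000e-01  9.51000e-01 -1.43156e+02]
 [ 0.00000e+00  0.00000e+00  0.00000e+00  1.00000e+00]]
clock: 1.15
eef_pos: [430.1, -282.3, 430.6]
ee_rot: [[0.924, 0.382, -0.001], [0.382, -0.924, 0.0], [-0.001, -0.001, -1.0]]
contact_force: [-0.2, -0.8, -0.6]
width: 1.001
1.15 [ 430.14132088 -282.29279593  430.6039628 ] [-0.02  -0.005 -0.018 -0.001 -0.     0.   ]
clock: 2.2
eef_pos: [494.0, 117.7, 388.6]
ee_rot: [[0.998, 0.059, -0.003], [0.059, -0.998, 0.027], [-0.002, -0.027, -1.0]]
contact_force: [0.7, -1.2, 1.1]
width: 1.001
clock: 2.45
eef_pos: [494.0, 116.0, 389.5]
ee_rot: [[0.998, 0.056, -0.002], [0.056, -0.998, 0.026], [-0.001, -0.027, -1.0]]
contact_force: [-0.3, 0.1, -0.5]
width: 1.002
2.45 [493.96988773 115.98003837 389.50588337] [[ 0.998  0.056 -0.002]
 [ 0.056 -0.998  0.026]
 [-0.001 -0.027 -1.   ]] [ 0.002 -0.008  0.003  0.002  0.003  0.001]
```

View pics/w12.png

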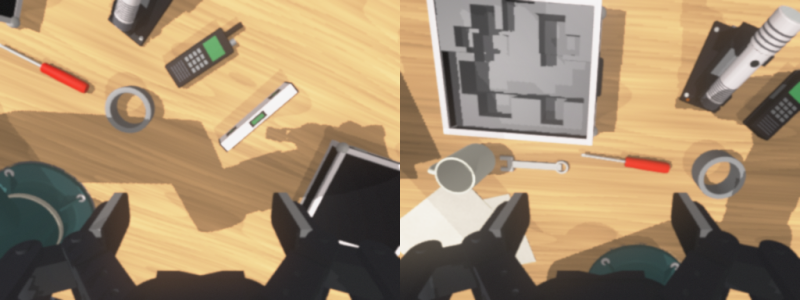

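The left wrist view shows the radio and level; the right one shows the case at the top left, partly cut off. I'll move over the case and lower for a sharper view of the foam.

```bash

python3 -m pendant '[[[0.09,-0.155,0.14,-1.5,0,3.2,0],[0.09,-0.155,0.14,-1.5,0,3.2,0],[0.09,-0.155,0.14,-1.5,0,3.2,0],[0.09,-0.155,0.14,-1.5,0,3.2,0],[0.09,-0.155,0.14,-1.5,0,3.2,0],[0.09,-0.155,0.14,-1.5,0,3.2,0],[0.09,-0.155,0.14,-1.5,0,3.2,0],[0.09,-0.155,0.14,-1.5,0,3.2,0],[0.09,-0.155,0.14,-1.5,0,3.2,0]]]'
python3 - <<'E'
from h import *
s=snap("w3");print(s["clock"],s["eef_pos"],s["ee_rot"].round(4),s["qvel"].round(3))
c=cam("w3");im=cv2.imread("pics/w3raw.png")
# rectify onto z=67 plane: canvas x_img = (y0 - y)*2, rows=(x1-x)*2
uv=[];P=[]
for x,y in((700,430),(700,120),(400,120),(400,430)):
    uv.append(proj(c,[x,y,67])[0]);P.append([(430-y)*2,(700-x)*2])
H=cv2.getPerspectiveTransform(np.float32(uv),np.float32(P))
w=cv2.warpPerspective(im,H,(620,600),flags=cv2.INTER_CUBIC)
g=cv2.createCLAHE(2,(6,6)).apply(cv2.cvtColor(w,cv2.COLOR_BGR2GRAY))
for i in range(0,310,50): 
    cv2.putText(g,str(430-i),(i*2,10),0,.35,255,1);cv2.line(g,(i*2,12),(i*2,18),255)
    cv2.putText(g,str(700-i),(0,i*2+4),0,.35,255,1)
cv2.imwrite("pics/foam.png",g)
E
```

```text
clock: 3.25
eef_pos: [576.2, 129.4, 265.5]
ee_rot: [[0.998, 0.069, -0.004], [0.069, -0.997, 0.031], [-0.002, -0.031, -1.0]]
contact_force: [-0.8, -0.1, -0.2]
width: 1.001
3.25 [576.21090749 129.35261292 265.50837818] [[ 0.9976  0.0685 -0.0044]
 [ 0.0686 -0.9972  0.031 ]
 [-0.0023 -0.0312 -0.9995]] [ 0.018  0.069 -0.018 -0.092  0.004  0.001]
```

View pics/foam.png

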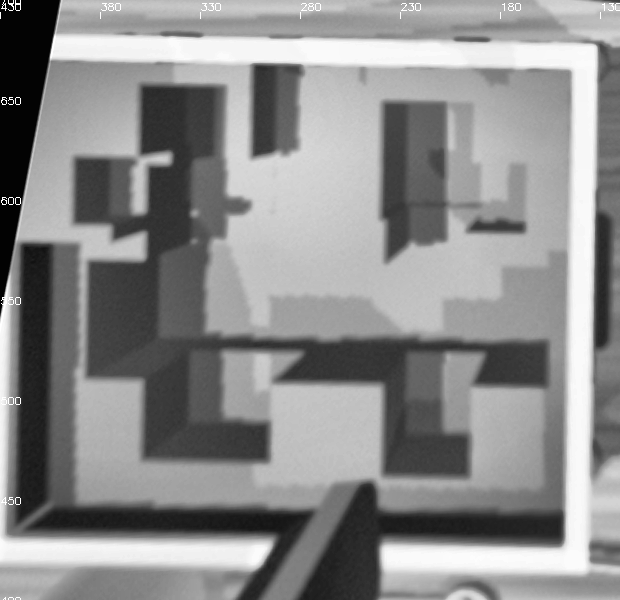

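The rectified foam view is clear. At the 67 mm plane the radio pocket spans columns 143-270 with its near end at row 460. The torch pocket spans columns 383-471 with its near end at row 476. The trench's near edge runs from row 378 to 387, a yaw of about -1.1°, and the level's slot corners are at (75,157-222) and (525,232). Next I'll take precise fits and find out why the arm stopped short in y.

```bash
python3 - <<'E'
from h import *
from workcell import bot
s=bot.sense();print("q",s["joints"].round(3))
c=cam("w3");im=cv2.cvtColor(cv2.imread("pics/w3raw.png"),cv2.COLOR_BGR2GRAY).astype(float)
im=cv2.GaussianBlur(im,(0,0),.8)
def edge(a,b,z,n=25,r=9):
    # strongest gradient point across the segment a->b (world xy at height z)
    a,b=np.array(a,float),np.array(b,float);d=(b-a)/np.linalg.norm(b-a);nn=np.array([-d[1],d[0]]);ts=np.arange(-r,r,.25);pts=[]
    for k in np.linspace(.08,.92,n):
        P=(a+k*(b-a))+ts[:,None]*nn; uv=proj(c,np.c_[P,np.full(len(P),z)]).astype(np.float32)
        v=cv2.remap(im.astype(np.float32),uv[:,0],uv[:,1],cv2.INTER_LINEAR)[:,0]; g=abs(np.gradient(v)); g*=np.exp(-(ts/6)**2); pts.append(P[g.argmax()])
    pts=np.array(pts);vx,vy,x0,y0=cv2.fitLine(pts.astype(np.float32),cv2.DIST_HUBER,0,.01,.01)[:,0]
    res=np.abs((pts-[x0,y0])@[-vy,vx]);return np.round([x0,y0],1),round(np.degrees(np.arctan2(vy,vx)),1),round(np.median(res),2)
def R(col,row):return(700-row/2,430-col/2)
E={"radL":(R(143,385),R(143,458)),"radR":(R(270,388),R(270,458)),"radNear":(R(150,460),R(265,460)),"torL":(R(383,390),R(383,474)),"torR":(R(471,392),R(471,474)),"torNear":(R(386,477),R(468,477)),"trN1":(R(90,378),R(140,379)),"trN2":(R(275,382),R(380,384)),"trN3":(R(475,386),R(545,387)),"trFar":(R(92,261),R(145,261)),"trL":(R(88,268),R(88,372))}
for k,(a,b) in E.items():print(k,edge(a,b,67))
def up(p):o=-c["R"].T@c["t"];k=(o[2]-91)/(o[2]-67);return tuple(o[:2]+(np.array(p)-o[:2])*k)
for k,(a,b) in {"slL":(R(74,162),R(74,220)),"slNearL":(R(78,223),R(108,224)),"slFarL":(R(78,157),R(132,157)),"slR":(R(526,165),R(526,230)),"slNearR":(R(470,233),R(522,233))}.items():print(k,edge(up(a),up(b),91))
# rim outer fits, z=92
b=cv2.imread("pics/topraw.png");ct=cam("top");hsv=cv2.cvtColor(b,cv2.COLOR_BGR2HSV)
m=((hsv[...,1]<40)&(hsv[...,2]>150)).astype(np.uint8)
P=ray(ct,blob(m,(112,138,230,243)),92)[:,:2]
for n,sel in{"far":(P[:,0]>660),"near":(P[:,0]<450),"left":(P[:,1]>400),"right":(P[:,1]<150)}.items():
    l=cv2.fitLine(P[sel].astype(np.float32),cv2.DIST_HUBER,0,.01,.01)[:,0];print(n,l[2:].round(1),np.degrees(np.arctan2(l[1],l[0])).round(1))
# radio/level/charger in both views
for tag,H in(("w1",1),):
    cw=cam(tag);im2=cv2.imread(f"pics/{tag}raw.png");h=cv2.cvtColor(im2,cv2.COLOR_BGR2HSV);S,V=h[...,1],h[...,2]
    mid=cv2.morphologyEx((V<90).astype(np.uint8),cv2.MORPH_OPEN,np.ones((9,9)));bb=blob(mid,(205,35,300,115));print("radio w1",rect(ray(cw,bb,34)))
    wh=((S<40)&(V>150)).astype(np.uint8);bb=blob(wh,(275,95,385,200));print("level w1",rect(ray(cw,bb,44)))
m=cv2.morphologyEx((hsv[...,2]<75).astype(np.uint8),cv2.MORPH_CLOSE,np.ones((5,5)));m=cv2.morphologyEx(m,cv2.MORPH_OPEN,np.ones((9,9)));print("radio top",rect(ray(ct,blob(m,(325,160,380,232)),34)))
m=((hsv[...,1]<40)&(hsv[...,2]>185)).astype(np.uint8);print("level top",rect(ray(ct,blob(m,(385,180,440,265)),44)))
E
```

```text
q [0.068 0.373 0.206 1.406 0.031 3.141]
radL (array([487.1, 358.9], dtype=float32), np.float32(-0.5), np.float64(0.27))
radR (array([489.1, 295.2], dtype=float32), np.float32(-2.9), np.float64(0.2))
radNear (array([469.8, 326.2], dtype=float32), np.float32(89.3), np.float64(0.23))
torL (array([485.8, 238.5], dtype=float32), np.float32(-1.1), np.float64(0.17))
torR (array([478.6, 194.8], dtype=float32), np.float32(-0.2), np.float64(0.3))
torNear (array([461.5, 217.1], dtype=float32), np.float32(90.0), np.float64(0.0))
trN1 (array([510.5, 372.9], dtype=float32), np.float32(88.6), np.float64(0.19))
trN2 (array([508.5, 260.4], dtype=float32), np.float32(89.3), np.float64(0.23))
trN3 (array([507.1, 172.2], dtype=float32), np.float32(88.0), np.float64(0.09))
trFar (array([570. , 368.6], dtype=float32), np.float32(-89.8), np.float64(0.23))
trL (array([538.4, 386.7], dtype=float32), np.float32(-1.0), np.float64(0.29))
slL (array([608.6, 374.7], dtype=float32), np.float32(-1.3), np.float64(0.18))
slNearL (array([592.8, 365.9], dtype=float32), np.float32(-87.5), np.float64(0.18))
slFarL (array([624. , 360.6], dtype=float32), np.float32(89.9), np.float64(0.24))
slR (array([605. , 164.7], dtype=float32), np.float32(-1.8), np.float64(0.16))
slNearR (array([589.3, 178.3], dtype=float32), np.float32(88.8), np.float64(0.07))
far [675.5 269.9] 88.8
near [436.1 274. ] 89.5
left [556.9 410.7] -0.9
right [576.5 134.9] -0.5Traceback (most recent call last):
  File "<stdin>", line 28, in <module>
  File "h.py", line 11, in blob
    cs,_=cv2.findContours(k,cv2.RETR_EXTERNAL,cv2.CHAIN_APPROX_NONE); return max(cs,key=cv2.contourArea)[:,0]
                                                                             ~~~^^^^^^^^^^^^^^^^^^^^^^^^
ValueError: max() iterable argument is empty
```

Joint 6 is at its limit, so I'll use the half-turned grasp (tool yaw near 180°) from now on. Seats come out at radio (543.7,326), torch (555.7,215.5) and level (606.8,270), with case yaw -1.05°. Next I'll measure the parts.

```bash
python3 - <<'E'
from h import *
ct=cam("top");cw=cam("w1");ims={"top":cv2.imread("pics/topraw.png"),"w1":cv2.imread("pics/w1raw.png")}
rois={"radio":{"top":(325,160,380,232),"w1":(205,25,305,118)},"level":{"top":(385,180,440,265),"w1":(275,95,390,200)}}
outs=[]
for tag,c in(("top",ct),("w1",cw)):
    h=cv2.cvtColor(ims[tag],cv2.COLOR_BGR2HSV);S,V=h[...,1].astype(int),h[...,2].astype(int)
    hue=h[...,0]
    rm=((V<(75 if tag=="top" else 90))|((hue>40)&(hue<95)&(S>60))).astype(np.uint8)
    rm=cv2.morphologyEx(rm,cv2.MORPH_CLOSE,np.ones((5,5)));rm=cv2.morphologyEx(rm,cv2.MORPH_OPEN,cv2.getStructuringElement(2,(11,11)))
    b=blob(rm,rois["radio"][tag]);print("radio",tag,rect(ray(c,b,34)));cv2.polylines(ims[tag],[b.reshape(-1,1,2)],1,(0,0,255))
    wm=((S<45)&(V>(185 if tag=="top" else 215))).astype(np.uint8);wm=cv2.morphologyEx(wm,cv2.MORPH_CLOSE,np.ones((7,7)))
    b=blob(wm,rois["level"][tag]);print("level",tag,rect(ray(c,b,44)));cv2.polylines(ims[tag],[b.reshape(-1,1,2)],1,(255,0,0))
# charger: side lines of base top at z=12 from the top view
h=cv2.cvtColor(cv2.imread("pics/topraw.png"),cv2.COLOR_BGR2HSV);P=ray(ct,blob((h[...,2]<62).astype(np.uint8)*255,(278,140,330,215)),12)[:,:2]
u=np.array([np.cos(np.radians(-16)),np.sin(np.radians(-16))]);v=np.array([-u[1],u[0]]);a=P@u;l=P@v
print("a",np.percentile(a,[0,2,98,100]),"l",np.percentile(l,[0,2,98,100]))
for n,s in{"L":l>l.max()-6,"R":l<l.min()+8,"near":a<a.min()+6,"far":(a>a.max()-25)&(l>l.max()-28)&(l<l.max()-6)}.items():
    q=cv2.fitLine(P[s].astype(np.float32),cv2.DIST_HUBER,0,.01,.01)[:,0];print(n,s.sum(),q[2:].round(1),np.degrees(np.arctan2(q[1],q[0])).round(1),P[s].max(0).round(0))
# torch: bright low-sat silhouette axis, compare with prediction
cv2.imwrite("pics/m1.png",np.hstack([cv2.resize(ims["top"][130:270,270:440],(400,330)),cv2.resize(ims["w1"][10:210,150:400],(400,330))]))
E
```

```text
radio top (array([ 517.7, -242.6]), 146.9, 58.5, -34.54)
level top (array([ 452. , -408.7]), 190.9, 22.1, -24.8)
radio w1 (array([ 549.6, -267.2]), 52.8, 47.7, -34.96)
level w1 (array([ 452.5, -408.3]), 192.9, 25.4, -24.78)
a [504.78845015 505.88274333 671.11519208 675.0333843 ] l [ 20.63581451  21.27238348 104.16848542 104.79311286]
L 54 [589.2 -61.8] -16.3 [665. -41.]
R 57 [ 568.1 -139.8] -16.3 [ 648. -113.]
near 30 [504.3 -79.5] 73.4 [518. -41.]
far 16 [ 663.9 -100.5] -89.6 [667. -89.]
```

View pics/m1.png

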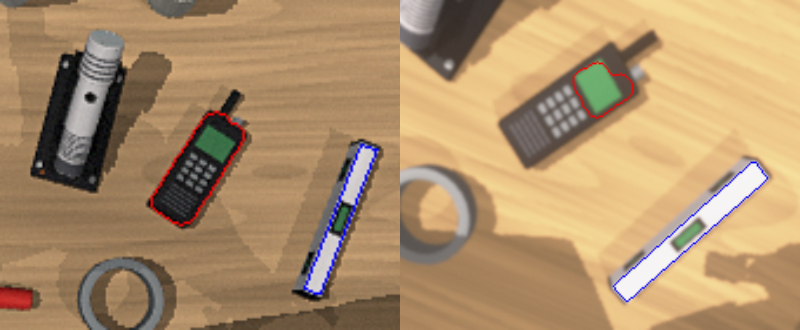

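Level is at (452.2,-408.5), yaw -24.8°, with both views agreeing. Radio is at about (517.7,-242.6), yaw -34.5°, where the w1 mask only caught the screen and the top outline is good. Charger is at (580,-101), yaw -16.3°. Now I'll flip the wrist while moving back.

```bash
cat >> h.py <<'E'
from scipy.spatial.transform import Rotation as Ro
def Rt(yaw,tilt=0):
    """tool R: tool x at world yaw (deg), pointing down; tilt>0 leans the fingers away from tool x"""
    z=Ro.from_euler("z",yaw,degrees=True).as_matrix(); return z@np.array([[1,0,0],[0,-1,0],[0,0,-1.]])@Ro.from_euler("y",-tilt,degrees=True).as_matrix()
def delta(pos,R):
    from workcell import bot
    s=bot.sense();E=np.array(s["ee_rot"]);d=E.T@(np.array(pos)-s["eef_pos"])/1000;r=Ro.from_matrix(E.T@R).as_rotvec(degrees=True)
    print("at",s["clock"],s["eef_pos"].round(1),"q",s["joints"].round(2),"w",round(s["width"],3)," shift",d.round(4)," rot",r.round(2))
E
python3 - <<'E'
from h import *
print(Rt(163.7,40).round(3)); c=cam("top");u=np.array([.9598,-.2807,0]);ax=.766*u+[0,0,.643];o=np.array([580,-101,109.])
for k in(-90,0,90):print(k,((proj(c,o+k*ax)-[270,130])*4.6).round(0))
E
python3 -m pendant '[[[-0.01,0.09,-0.05,-1.8,0,-80,0],[-0.01,0.09,-0.05,-1.8,0,-80,0],[-0.01,0.09,-0.05,-1.8,0,-80,0],[-0.01,0.09,-0.05,-1.8,0,-80,0],[-0.01,0.09,-0.05,-1.8,0,-80,0],[-0.01,0.09,-0.05,-1.8,0,-80,0],[-0.01,0.09,-0.05,-1.8,0,-80,0],[-0.01,0.09,-0.05,-1.8,0,-80,0],[-0.01,0.09,-0.05,-1.8,0,-80,0],[-0.01,0.09,-0.05,-1.8,0,-80,0],[-0.01,0.09,-0.05,-1.8,0,-80,0],[-0.01,0.09,-0.05,-1.8,0,-80,0]]]'
python3 -c "
from h import *
delta([497,-76.8,200],Rt(163.7,0));delta([497,-76.8,182],Rt(163.7,40))"
```

```text
[[-0.735  0.281  0.617]
 [ 0.215  0.96  -0.18 ]
 [-0.643  0.    -0.766]]
-90 [[129. 334.]]
0 [[166. 213.]]
90 [[205.  82.]]
clock: 4.3
eef_pos: [572.2, 37.5, 313.7]
ee_rot: [[0.098, 0.995, 0.017], [0.995, -0.098, 0.01], [0.012, 0.016, -1.0]]
contact_force: [0.3, 0.9, 0.7]
width: 0.998
at 4.3 [572.2  37.5 313.7] q [-0.08  0.33  0.27  1.5   0.01  1.59] w 0.998  shift [-0.1224 -0.0655  0.1113]  rot [ 1.210e+00  7.000e-02 -7.932e+01]
at 4.3 [572.2  37.5 313.7] q [-0.08  0.33  0.27  1.5   0.01  1.59] w 0.998  shift [-0.1226 -0.0657  0.1293]  rot [-26.45 -33.23 -76.27]
```

```bash

python3 -m pendant '[[[-0.122,-0.066,0.12,-26.4,-33.2,-76.2,0],[-0.122,-0.066,0.12,-26.4,-33.2,-76.2,0],[-0.122,-0.066,0.12,-26.4,-33.2,-76.2,0],[-0.122,-0.066,0.12,-26.4,-33.2,-76.2,0],[-0.122,-0.066,0.12,-26.4,-33.2,-76.2,0],[-0.122,-0.066,0.12,-26.4,-33.2,-76.2,0],[-0.122,-0.066,0.12,-26.4,-33.2,-76.2,0],[-0.122,-0.066,0.12,-26.4,-33.2,-76.2,0],[-0.122,-0.066,0.12,-26.4,-33.2,-76.2,0],[-0.122,-0.066,0.12,-26.4,-33.2,-76.2,0],[-0.122,-0.066,0.12,-26.4,-33.2,-76.2,0],[-0.122,-0.066,0.12,-26.4,-33.2,-76.2,0]]]'
python3 -c "
from h import *
delta([578.3,-100.6,82.8],Rt(163.7,40))
snap('w4')
c=cam('w4');im=cv2.imread('pics/w4raw.png');u=np.array([.9598,-.2807,0]);ax=.766*u+[0,0,.643];o=np.array([580,-101,109.])
for k in(-90,-18,0,90):
  p=proj(c,o+k*ax)[0];print(k,p.round(0))
  if 0<p[0]<512 and 0<p[1]<384: cv2.circle(im,tuple(int(i) for i in p),4,(0,0,255),1)
cv2.imwrite('pics/w4.png',im)"
```

```text
clock: 5.3
eef_pos: [495.6, -75.3, 191.6]
ee_rot: [[-0.732, 0.328, 0.597], [0.264, 0.945, -0.196], [-0.628, 0.014, -0.778]]
contact_force: [0.3, -0.0, -0.2]
width: 0.997
at 5.3 [495.6 -75.3 191.6] q [-0.31 -0.13 -0.88  0.14 -0.    0.03] w 0.997  shift [0.0012 0.0016 0.139 ]  rot [-1.17 -1.04 -2.73]
-90 [254.  92.]
-18 [258. 178.]
0 [259. 198.]
90 [263. 286.]
```

View pics/w4.png

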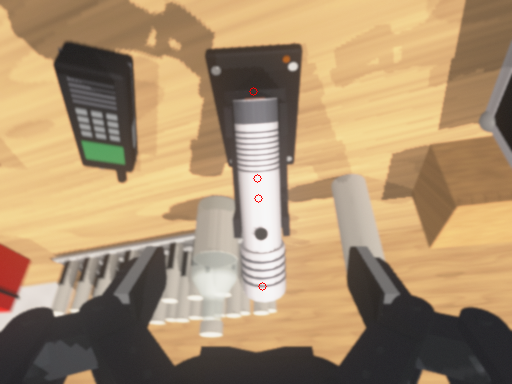

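The overlay fits: the predicted torch axis points (254,92), (258,178) and (263,286) lie on the torch. Approach and grip.

```bash

python3 -m pendant '[[[0.001,0.0015,0.04,-1.2,-1,-2.7,0],[0.001,0.0015,0.08,-1.2,-1,-2.7,0],[0.001,0.0015,0.11,-1.2,-1,-2.7,0],[0.001,0.0015,0.139,-1.2,-1,-2.7,0],[0.001,0.0015,0.139,-1.2,-1,-2.7,0],[0.001,0.0015,0.139,-1.2,-1,-2.7,0]]]' 70
python3 -c "
from h import *
delta([578.3,-100.6,82.8],Rt(163.7,40))"
```

```text
clock: 5.85
eef_pos: [578.0, -101.2, 80.1]
ee_rot: [[-0.738, 0.288, 0.61], [0.225, 0.958, -0.18], [-0.636, 0.005, -0.771]]
contact_force: [0.3, -0.5, -0.1]
width: 0.997
at 5.85 [ 578.  -101.2   80.1] q [-0.32  0.21 -0.96 -0.29  0.02 -0.02] w 0.997  shift [-0.0018  0.0007 -0.002 ]  rot [-0.08 -0.49 -0.53]
```

```bash

python3 -m pendant '[[[-0.0015,0.0005,-0.002,0,-0.5,-0.5,0.3],[-0.0015,0.0005,-0.002,0,-0.5,-0.5,0.5],[-0.0015,0.0005,-0.002,0,-0.5,-0.5,0.7],[-0.0015,0.0005,-0.002,0,-0.5,-0.5,0.9],[-0.0015,0.0005,-0.002,0,-0.5,-0.5,0.9],[-0.0015,0.0005,-0.002,0,-0.5,-0.5,0.9],[-0.0015,0.0005,-0.002,0,-0.5,-0.5,0.9],[-0.0015,0.0005,-0.002,0,-0.5,-0.5,0.9]]]' 70
python3 -m pendant '[[[0,0,-0.01,0,0,0,0.9],[0,0,-0.03,0,0,0,0.9],[0,0,-0.06,0,0,0,0.9],[0,0,-0.09,0,0,0,0.9],[0,0,-0.12,0,0,0,0.9],[0,0,-0.12,0,0,0,0.9]]]'
python3 -c "
from h import *
delta([540,-60,260],Rt(163.7,0))
snap('w5');cv2.imwrite('pics/w5.png',cv2.imread('pics/w5raw.png'))"
```

```text
clock: 6.52
eef_pos: [577.9, -100.9, 85.5]
ee_rot: [[-0.732, 0.281, 0.621], [0.213, 0.96, -0.183], [-0.647, -0.002, -0.762]]
contact_force: [-15.7, 2.0, 18.5]
width: 0.397
clock: 7.02
eef_pos: [501.7, -77.9, 179.3]
ee_rot: [[-0.731, 0.28, 0.622], [0.212, 0.96, -0.183], [-0.649, -0.002, -0.761]]
contact_force: [1.9, -1.0, -4.0]
width: 0.397
at 7.0167 [501.7 -77.9 179.3] q [-0.33 -0.11 -0.93  0.05  0.03 -0.04] w 0.397  shift [-0.0766  0.0278 -0.0408]  rot [-0.09 40.43  0.1 ]
```

View pics/w5.png

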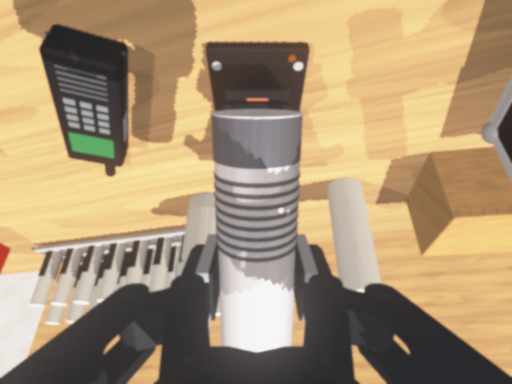

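Torch is held (width 0.397, centred); its tail edge at rows 108-118 puts the grip about 20 mm behind the torch's origin. I'll level it and carry it above the case.

```bash

python3 -m pendant '[[[-0.0766,0.0278,-0.0408,-0.1,40.4,0.1,0.9],[-0.0766,0.0278,-0.0408,-0.1,40.4,0.1,0.9],[-0.0766,0.0278,-0.0408,-0.1,40.4,0.1,0.9],[-0.0766,0.0278,-0.0408,-0.1,40.4,0.1,0.9],[-0.0766,0.0278,-0.0408,-0.1,40.4,0.1,0.9],[-0.0766,0.0278,-0.0408,-0.1,40.4,0.1,0.9],[-0.0766,0.0278,-0.0408,-0.1,40.4,0.1,0.9]]]'
python3 -c "
from h import *
delta([535.7,215.9,150],Rt(178.95,0))"
```

```text
clock: 7.65
eef_pos: [543.0, -60.8, 256.7]
ee_rot: [[-0.954, 0.28, 0.11], [0.279, 0.96, -0.031], [-0.114, 0.001, -0.993]]
contact_force: [1.2, -1.1, -4.8]
width: 0.398
at 7.65 [543.  -60.8 256.7] q [-0.26  0.21 -0.06  1.19 -0.    0.02] w 0.398  shift [0.0962 0.2634 0.0966]  rot [ -0.82   6.52 -15.22]
```

```bash

python3 -m pendant '[[[0.096,0.263,0.096,-0.8,6.5,-15.2,0.9],[0.096,0.263,0.096,-0.8,6.5,-15.2,0.9],[0.096,0.263,0.096,-0.8,6.5,-15.2,0.9],[0.096,0.263,0.096,-0.8,6.5,-15.2,0.9],[0.096,0.263,0.096,-0.8,6.5,-15.2,0.9],[0.096,0.263,0.096,-0.8,6.5,-15.2,0.9],[0.096,0.263,0.096,-0.8,6.5,-15.2,0.9],[0.096,0.263,0.096,-0.8,6.5,-15.2,0.9],[0.096,0.263,0.096,-0.8,6.5,-15.2,0.9],[0.096,0.263,0.096,-0.8,6.5,-15.2,0.9],[0.096,0.263,0.096,-0.8,6.5,-15.2,0.9],[0.096,0.263,0.096,-0.8,6.5,-15.2,0.9]]]'
python3 -c "
from h import *
delta([535.7,215.9,90],Rt(178.95,0))"
```

```text
clock: 8.65
eef_pos: [536.2, 214.0, 149.9]
ee_rot: [[-1.0, 0.021, 0.004], [0.021, 1.0, -0.001], [-0.004, -0.001, -1.0]]
contact_force: [0.0, -0.7, -4.0]
width: 0.396
at 8.65 [536.2 214.  149.9] q [ 0.24  0.38 -0.09  1.09 -0.    0.26] w 0.396  shift [0.0007 0.0019 0.0599]  rot [-0.07  0.23 -0.13]
```

```bash

python3 -m pendant '[[[0.0007,0.0019,0.03,0,0.2,-0.1,0.9],[0.0007,0.0019,0.045,0,0.2,-0.1,0.9],[0.0007,0.0019,0.055,0,0.2,-0.1,0.9],[0.0007,0.0019,0.065,0,0.2,-0.1,0.9],[0.0007,0.0019,0.075,0,0.2,-0.1,0.9],[0.0007,0.0019,0.075,0,0.2,-0.1,0.9]]]'
python3 -m pendant '[[[0,0,0.008,0,0,0,0.9],[0,0,0.016,0,0,0,0.9],[0,0,0.024,0,0,0,0.9],[0,0,0.024,0,0,0,0.9]]]'
python3 -m pendant '[[[0,0,0.006,0,0,0,0.9],[0,0,0.012,0,0,0,0.9],[0,0,0.012,0,0,0,0.9]]]'
python3 -c "
from h import *
delta([535.7,215.9,28],Rt(178.95,0))"
```

```text
clock: 9.15
eef_pos: [534.8, 216.5, 73.3]
ee_rot: [[-1.0, 0.018, -0.002], [0.018, 1.0, -0.002], [0.002, -0.002, -1.0]]
contact_force: [-0.5, 0.7, -3.9]
width: 0.398
clock: 9.48
eef_pos: [534.5, 216.8, 49.1]
ee_rot: [[-1.0, 0.017, -0.002], [0.017, 1.0, -0.002], [0.002, -0.002, -1.0]]
contact_force: [-0.6, -0.6, -3.6]
width: 0.396
clock: 9.73
eef_pos: [534.8, 216.8, 37.6]
ee_rot: [[-1.0, 0.017, -0.001], [0.017, 1.0, -0.002], [0.001, -0.002, -1.0]]
contact_force: [-0.8, -0.8, -3.6]
width: 0.391
at 9.7333 [534.8 216.8  37.6] q [ 0.24  0.48 -0.27  0.82 -0.    0.26] w 0.391  shift [-0.001  -0.0009  0.0096]  rot [-0.09 -0.06  0.07]
```

Entering freely. Slow steps until contact.

```bash

python3 -m pendant '[[[-0.0005,-0.0005,0.003,0,0,0,0.9],[-0.0005,-0.0005,0.006,0,0,0,0.9],[-0.0005,-0.0005,0.006,0,0,0,0.9]]]'
python3 -m pendant '[[[0,0,0.0015,0,0,0,0.9],[0,0,0.003,0,0,0,0.9],[0,0,0.003,0,0,0,0.9]]]'
python3 -m pendant '[[[0,0,0.0015,0,0,0,0.9],[0,0,0.0015,0,0,0,0.9]]]'
```

```text
clock: 9.98
eef_pos: [535.5, 216.3, 32.2]
ee_rot: [[-1.0, 0.017, -0.0], [0.017, 1.0, -0.001], [0.0, -0.001, -1.0]]
contact_force: [-0.0, 0.3, -4.4]
width: 0.397
clock: 10.23
eef_pos: [535.8, 216.4, 30.1]
ee_rot: [[-1.0, 0.017, 0.001], [0.017, 1.0, -0.001], [-0.001, -0.001, -1.0]]
contact_force: [-1.4, -0.8, 1.8]
width: 0.394
clock: 10.4
eef_pos: [535.9, 216.4, 30.0]
ee_rot: [[-1.0, 0.017, 0.002], [0.017, 1.0, -0.001], [-0.002, -0.001, -1.0]]
contact_force: [-10.5, -2.4, 25.3]
width: 0.396
```

Contact at TCP z 30, consistent with the torch on its floor. Release and retreat, then look.

```bash

python3 -m pendant '[[[0,0,-0.0015,0,0,0,0.75],[0,0,-0.0015,0,0,0,0.55],[0,0,-0.0015,0,0,0,0.4],[0,0,-0.0015,0,0,0,0.35],[0,0,-0.0015,0,0,0,0.35],[0,0,-0.0015,0,0,0,0.35]]]' 30
python3 -m pendant '[[[0,0,-0.02,0,0,0,0.35],[0,0,-0.06,0,0,0,0.35],[0,0,-0.1,0,0,0,0.3],[0,0,-0.14,0,0,0,0],[0,0,-0.18,0,0,0,0],[0,0,-0.2,0,0,0,0]]]'
python3 - <<'E'
from h import *
from workcell import bot
delta([490,-220,200],Rt(145.3,0))
snap('w6')
f=bot.grab_frame("top");cv2.imwrite("pics/top2raw.png",f["frame"])
a=cv2.imread("pics/w6raw.png");b=cv2.resize(f["frame"][130:250,105:240],(432,384),interpolation=cv2.INTER_CUBIC)
cv2.imwrite("pics/v6.png",cv2.resize(np.hstack([a,b]),None,fx=.84,fy=.84))
E
```

```text
clock: 10.9
eef_pos: [535.7, 216.4, 29.5]
ee_rot: [[-1.0, 0.017, -0.0], [0.017, 1.0, -0.001], [0.0, -0.001, -1.0]]
contact_force: [0.1, 0.1, 1.1]
width: 0.649
clock: 11.4
eef_pos: [536.5, 216.9, 234.4]
ee_rot: [[-1.0, 0.017, 0.005], [0.017, 1.0, -0.0], [-0.005, 0.0, -1.0]]
contact_force: [0.5, 0.1, -0.3]
width: 0.998
at 11.4 [536.5 216.9 234.4] q [ 0.24  0.35  0.09  1.31 -0.    0.26] w 0.998  shift [ 0.0392 -0.4376  0.0342]  rot [ 0.08  0.26 33.72]
```

View pics/v6.png

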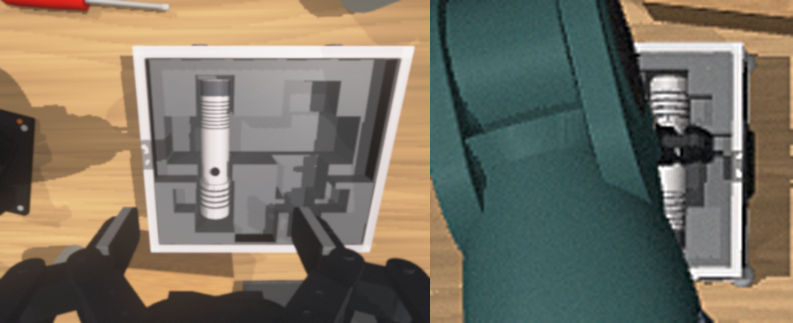

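The view shows the torch lying in its pocket: tail at (214,78), head end at (214,218) in the left half. I'll measure that numerically and move over the radio.

```bash

python3 -m pendant '[[[0.038,-0.458,0.034,0,0.3,33.6,0],[0.038,-0.458,0.034,0,0.3,33.6,0],[0.038,-0.458,0.034,0,0.3,33.6,0],[0.038,-0.458,0.034,0,0.3,33.6,0],[0.038,-0.458,0.034,0,0.3,33.6,0],[0.038,-0.458,0.034,0,0.3,33.6,0],[0.038,-0.458,0.034,0,0.3,33.6,0],[0.038,-0.458,0.034,0,0.3,33.6,0],[0.038,-0.458,0.034,0,0.3,33.6,0],[0.038,-0.458,0.034,0,0.3,33.6,0],[0.038,-0.458,0.034,0,0.3,33.6,0],[0.038,-0.458,0.034,0,0.3,33.6,0]]]'
python3 -m pendant '[[[0,0,0,0,0,0,0],[0,0,0,0,0,0,0],[0,0,0,0,0,0,0]]]'
python3 - <<'E'
from h import *
delta([514.4,-240.3,200],Rt(145.4,0))
snap('w7')
c=cam('w6');im=cv2.imread('pics/w6raw.png');h=cv2.cvtColor(im,cv2.COLOR_BGR2HSV)
m=cv2.morphologyEx((h[...,2]>165).astype(np.uint8),cv2.MORPH_CLOSE,np.ones((9,9)));b=blob(m,(225,100,290,275));print("torch bright part z=61",rect(ray(c,b,61)))
print("predicted tail/head top corner px",proj(c,[[465.7,217,43],[465.7,217,61],[645.6,213.8,43],[645.6,213.8,64]]).round(0), "blob",b.min(0),b.max(0))
c=cam('w7');im=cv2.imread('pics/w7raw.png');h=cv2.cvtColor(im,cv2.COLOR_BGR2HSV);S,V=h[...,1].astype(int),h[...,2].astype(int)
print(proj(c,[[517.7,-242.6,34]]))
p=proj(c,[517.7,-242.6,34])[0].astype(int);print(im[p[1]-3,p[0]-3],im[40,40])
cv2.imwrite('pics/v7.png',im)
E
```

```text
clock: 12.5
eef_pos: [488.7, -246.3, 194.5]
ee_rot: [[-0.821, 0.571, -0.006], [0.571, 0.821, -0.0], [0.005, -0.004, -1.0]]
contact_force: [-1.7, 0.0, -0.2]
width: 1.005
clock: 12.75
eef_pos: [489.9, -239.6, 196.0]
ee_rot: [[-0.824, 0.567, -0.005], [0.567, 0.824, 0.001], [0.005, -0.002, -1.0]]
contact_force: [-0.3, 0.9, -0.0]
width: 0.996
at 12.75 [ 489.9 -239.6  196. ] q [-0.6   0.31 -0.07  1.19 -0.   -0.  ] w 0.996  shift [-0.0206  0.0133 -0.0041]  rot [-0.14 -0.28  0.07]
torch bright part z=61 (array([567.3, 216.4]), 163.3, 32.7, -0.81)
predicted tail/head top corner px [[255.  92.]
 [255.  93.]
 [255. 250.]
 [255. 259.]] blob [242 114] [272 260]
[[269.30559579 192.11650338]]
[149 152 153] [105 149 192]
```

View pics/v7.png

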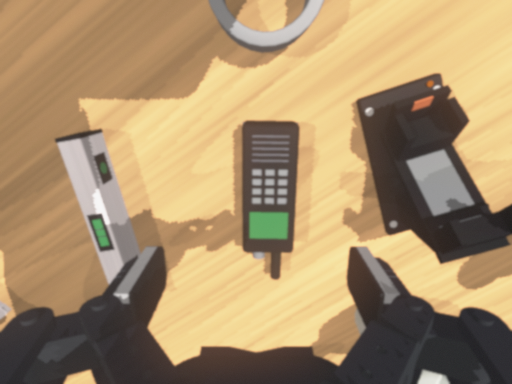

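Radio outline in this view: near end at row 121 (cols 243-299), aerial end at row 252 (cols 243-295).

```bash
python3 - <<'E'
from h import *
c=cam('w7');print("camera",-c["R"].T@c["t"])
P=ray(c,[[243.5,121.5],[298.5,121.5],[294.5,251.5],[243.5,251.5]],34)[:,:2];print(P.round(1))
m=P.mean(0);print(m,np.linalg.norm(P[0]-P[1]),np.linalg.norm(P[1]-P[2]),[np.degrees(np.arctan2(*(b-a)[::-1])) for a,b in((P[0],P[3]),(P[1],P[2]))])
im=cv2.imread('pics/w7raw.png');h=cv2.cvtColor(im,cv2.COLOR_BGR2HSV);m=((h[...,2]<105)|((h[...,0]>40)&(h[...,0]<90)&(h[...,1]>60))).astype(np.uint8)
m=cv2.morphologyEx(m,cv2.MORPH_CLOSE,np.ones((15,15)));m=cv2.morphologyEx(m,cv2.MORPH_OPEN,np.ones((31,31)));b=blob(m,(225,105,320,290));print(rect(ray(c,b,34)),b.min(0),b.max(0))
E
```

```text
camera [ 426.44237585 -195.43846397  339.56284106]
[[ 444.6 -223.4]
 [ 474.4 -180.1]
 [ 589.9 -257.9]
 [ 558.5 -303.7]]
[ 516.84872572 -241.26185098] 52.53021801759641 139.25879354105382 [np.float64(-35.22296968176246), np.float64(-33.98242393425541)]
(array([ 515.6, -241.9]), 137.6, 52.6, -35.25) [243 122] [296 250]
```

```bash
python3 -c "
from h import *
delta([513.7,-239.5,10],Rt(145.2,0))"
```

```text
at 12.8 [ 490.  -239.4  196.2] q [-0.6   0.31 -0.07  1.19 -0.   -0.  ] w 0.999  shift [-0.0205  0.0138  0.1861]  rot [-0.14 -0.26  0.3 ]
```

```bash

python3 -m pendant '[[[-0.0205,0.0138,0.04,-0.1,-0.3,0.3,0],[-0.0205,0.0138,0.08,-0.1,-0.3,0.3,0],[-0.0205,0.0138,0.12,-0.1,-0.3,0.3,0],[-0.0205,0.0138,0.15,-0.1,-0.3,0.3,0],[-0.0205,0.0138,0.172,-0.1,-0.3,0.3,0],[-0.0205,0.0138,0.186,-0.1,-0.3,0.3,0],[-0.0205,0.0138,0.186,-0.1,-0.3,0.3,0],[-0.0205,0.0138,0.186,-0.1,-0.3,0.3,0]]]'
python3 -m pendant '[[[0,0,0,0,0,0,0.2],[0,0,0,0,0,0,0.3],[0,0,0,0,0,0,0.4],[0,0,0,0,0,0,0.6],[0,0,0,0,0,0,0.7],[0,0,0,0,0,0,0.7],[0,0,0,0,0,0,0.7]]]' 70
```

```text
clock: 13.47
eef_pos: [513.7, -239.8, 10.2]
ee_rot: [[-0.821, 0.571, -0.0], [0.571, 0.821, -0.001], [-0.0, -0.001, -1.0]]
contact_force: [-0.3, 0.4, 1.1]
width: 1.0
clock: 14.05
eef_pos: [514.4, -241.1, 11.7]
ee_rot: [[-0.82, 0.572, 0.002], [0.572, 0.82, -0.002], [-0.003, -0.0, -1.0]]
contact_force: [-1.3, 2.6, 11.3]
width: 0.638
```

```bash

python3 -m pendant '[[[0,0,-0.01,0,0,0,0.7],[0,0,-0.03,0,0,0,0.7],[0,0,-0.06,0,0,0,0.7],[0,0,-0.1,0,0,0,0.7],[0,0,-0.14,0,0,0,0.7],[0,0,-0.17,0,0,0,0.7],[0,0,-0.17,0,0,0,0.7],[0,0,-0.17,0,0,0,0.7]]]'
python3 - <<'E'
from h import *
snap('w8');s=delta([539.7,326.3,170],Rt(178.95,0))
from workcell import bot
f=bot.grab_frame("wrist");T=np.array(f["T_tool_cam"]);im=cv2.imread('pics/w8raw.png')
g=cv2.GaussianBlur(cv2.cvtColor(im,cv2.COLOR_BGR2GRAY),(0,0),1).astype(float)
for col in(225,240,256,272,290):
    d=np.gradient(g[:250,col]);r=np.argsort(d)[:3];print(col,"drop rows",r,d[r].round(0))
for row in(60,100,140):
    d=np.gradient(g[row]);print(row,"col",d.argmin(),d.argmax())
cv2.imwrite('pics/v8.png',im)
E
```

```text
clock: 14.72
eef_pos: [514.2, -241.1, 182.2]
ee_rot: [[-0.82, 0.572, 0.003], [0.572, 0.82, -0.003], [-0.005, -0.001, -1.0]]
contact_force: [-0.0, 0.1, -3.5]
width: 0.637
at 14.7667 [ 513.5 -240.6  180.4] q [-0.58  0.35 -0.05  1.16 -0.    0.03] w 0.638  shift [0.3027 0.4801 0.0095]  rot [ -0.07   0.08 -33.83]
225 drop rows [114 113 244] [-38. -34. -30.]
240 drop rows [114 113 115] [-37. -33. -28.]
256 drop rows [114 115 244] [-41. -36. -32.]
272 drop rows [114 115 113] [-41. -36. -30.]
290 drop rows [114 115 244] [-41. -36. -32.]
60 col 391 450
100 col 354 464
140 col 187 327
```

View pics/v8.png

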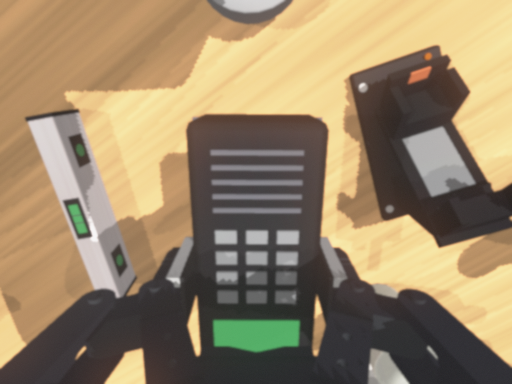

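The radio sits square in the hand, with its near edge at row 114, so its origin is about 2 mm ahead of the TCP. That was my 12th and last picture, so from here I go by numbers. Carry to above its pocket.

```bash

python3 -m pendant '[[[0.3,0.481,0.0,0,0,-33.8,0.7],[0.3,0.481,0.0,0,0,-33.8,0.7],[0.3,0.481,0.0,0,0,-33.8,0.7],[0.3,0.481,0.0,0,0,-33.8,0.7],[0.3,0.481,0.0,0,0,-33.8,0.7],[0.3,0.481,0.0,0,0,-33.8,0.7],[0.3,0.481,0.0,0,0,-33.8,0.7],[0.3,0.481,0.0,0,0,-33.8,0.7],[0.3,0.481,0.0,0,0,-33.8,0.7],[0.3,0.481,0.0,0,0,-33.8,0.7],[0.3,0.481,0.0,0,0,-33.8,0.7],[0.3,0.481,0.0,0,0,-33.8,0.7]]]'
python3 -c "
from h import *
delta([541.7,326.3,125],Rt(178.95,0))"
```

```text
clock: 15.82
eef_pos: [538.0, 260.6, 177.9]
ee_rot: [[-1.0, 0.019, -0.002], [0.019, 1.0, -0.002], [0.002, -0.002, -1.0]]
contact_force: [1.4, -1.7, -3.4]
width: 0.64
at 15.8167 [538.  260.6 177.9] q [ 0.32  0.41  0.03  1.19 -0.    0.33] w 0.64  shift [-0.0026  0.0659  0.0528]  rot [-0.13 -0.13 -0.03]
```

```bash

python3 -m pendant '[[[-0.0026,0.04,0.0,0,0,0,0.7],[-0.0026,0.066,0.0,0,0,0,0.7],[-0.0026,0.066,0.03,0,0,0,0.7],[-0.0026,0.066,0.052,0,0,0,0.7],[-0.0026,0.066,0.052,0,0,0,0.7],[-0.0026,0.066,0.052,0,0,0,0.7]]]'
python3 -c "
from h import *
delta([541.7,326.3,110],Rt(178.95,0))"
```

```text
clock: 16.32
eef_pos: [541.8, 324.0, 125.9]
ee_rot: [[-1.0, 0.019, -0.004], [0.019, 1.0, -0.003], [0.004, -0.003, -1.0]]
contact_force: [0.4, -0.2, -2.4]
width: 0.642
at 16.3167 [541.8 324.  125.9] q [ 0.41  0.49  0.03  1.11 -0.    0.43] w 0.642  shift [0.0001 0.0024 0.0159]  rot [-0.17 -0.2  -0.03]
```

```bash

python3 -m pendant '[[[0,0.002,0.005,0,0,0,0.7],[0,0.002,0.016,0,0,0,0.7],[0,0.002,0.016,0,0,0,0.7]]]'
python3 -m pendant '[[[0,0,0.008,0,0,0,0.7],[0,0,0.016,0,0,0,0.7],[0,0,0.024,0,0,0,0.7],[0,0,0.024,0,0,0,0.7]]]'
python3 -m pendant '[[[0,0,0.008,0,0,0,0.7],[0,0,0.016,0,0,0,0.7],[0,0,0.024,0,0,0,0.7],[0,0,0.024,0,0,0,0.7]]]'
python3 -c "
from h import *
delta([541.7,326.3,43],Rt(178.95,0))"
```

```text
clock: 16.57
eef_pos: [543.0, 326.3, 111.0]
ee_rot: [[-1.0, 0.019, -0.0], [0.019, 1.0, -0.001], [0.0, -0.001, -1.0]]
contact_force: [-0.3, 0.1, -3.8]
width: 0.636
clock: 16.9
eef_pos: [542.4, 326.1, 85.8]
ee_rot: [[-1.0, 0.019, -0.002], [0.019, 1.0, -0.002], [0.002, -0.002, -1.0]]
contact_force: [-0.8, -0.6, -4.0]
width: 0.638
clock: 17.23
eef_pos: [542.3, 326.1, 61.5]
ee_rot: [[-1.0, 0.019, -0.002], [0.019, 1.0, -0.002], [0.002, -0.002, -1.0]]
contact_force: [-0.2, 0.0, -2.9]
width: 0.641
at 17.2333 [542.3 326.1  61.5] q [ 0.41  0.54 -0.08  0.96 -0.    0.43] w 0.641  shift [0.0005 0.0002 0.0185]  rot [-0.13 -0.1  -0.03]
```

```bash

python3 -m pendant '[[[0,0,0.006,0,0,0,0.7],[0,0,0.012,0,0,0,0.7],[0,0,0.017,0,0,0,0.7],[0,0,0.017,0,0,0,0.7]]]'
python3 -m pendant '[[[0,0,0.002,0,0,0,0.7],[0,0,0.004,0,0,0,0.7],[0,0,0.004,0,0,0,0.7]]]'
```

```text
clock: 17.57
eef_pos: [542.6, 326.2, 45.2]
ee_rot: [[-1.0, 0.019, -0.001], [0.019, 1.0, -0.002], [0.001, -0.002, -1.0]]
contact_force: [0.1, 0.2, -2.7]
width: 0.637
clock: 17.82
eef_pos: [543.0, 326.4, 42.2]
ee_rot: [[-1.0, 0.019, 0.0], [0.019, 1.0, -0.001], [-0.0, -0.001, -1.0]]
contact_force: [0.2, -0.5, -3.1]
width: 0.637
```

```bash

python3 -m pendant '[[[0,0,0.0015,0,0,0,0.7],[0,0,0.002,0,0,0,0.7],[0,0,0.002,0,0,0,0.7]]]'
python3 -m pendant '[[[0,0,0.0015,0,0,0,0.7],[0,0,0.0015,0,0,0,0.7]]]'
```

```text
clock: 18.07
eef_pos: [543.1, 326.4, 40.4]
ee_rot: [[-1.0, 0.019, 0.0], [0.019, 1.0, -0.001], [-0.0, -0.001, -1.0]]
contact_force: [-0.5, 0.0, -3.4]
width: 0.638
clock: 18.23
eef_pos: [543.2, 326.5, 39.7]
ee_rot: [[-1.0, 0.019, 0.001], [0.019, 1.0, -0.001], [-0.001, -0.001, -1.0]]
contact_force: [-3.2, -2.2, 7.7]
width: 0.635
```

Contact at TCP z 39.7, exactly as predicted for home. Release, retreat and go towards the level.

```bash

python3 -m pendant '[[[0,0,-0.001,0,0,0,0.3],[0,0,-0.001,0,0,0,0.2],[0,0,-0.001,0,0,0,0.2],[0,0,-0.001,0,0,0,0.2],[0,0,-0.001,0,0,0,0.2]]]' 30
python3 -m pendant '[[[0,0,-0.02,0,0,0,0.2],[0,0,-0.06,0,0,0,0.2],[0,0,-0.1,0,0,0,0.1],[0,0,-0.14,0,0,0,0],[0,0,-0.17,0,0,0,0],[0,0,-0.17,0,0,0,0]]]'
python3 - <<'E'
from h import *
snap('w9');delta([454.5,-409.5,200],Rt(155.2,0))
c=cam('w9');im=cv2.imread('pics/w9raw.png');h=cv2.cvtColor(im,cv2.COLOR_BGR2HSV)
pr=proj(c,[[474,327.3,62],[613,324.7,62],[466,217,61]]).round(0);print(pr)
hu=((h[...,0]>40)&(h[...,0]<90)&(h[...,1]>60)).astype(np.uint8);b=blob(hu,(150,60,400,330));print("screen",rect(ray(c,b,62)))
g=cv2.GaussianBlur(cv2.cvtColor(im,cv2.COLOR_BGR2GRAY),(0,0),1).astype(float)
x=int(pr[0][0]);r=int(pr[0][1]);print("near-end rows",r,g[r-14:r+14,x].round(0).astype(int))
w=cam('w7');im=cv2.imread('pics/w7raw.png');h=cv2.cvtColor(im,cv2.COLOR_BGR2HSV);hu=((h[...,0]>40)&(h[...,0]<90)&(h[...,1]>60)).astype(np.uint8);b=blob(hu,(240,200,305,250));print("screen on table",rect(ray(w,b,34)))
E
```

```text
clock: 18.65
eef_pos: [543.1, 326.4, 39.9]
ee_rot: [[-1.0, 0.019, 0.0], [0.019, 1.0, -0.001], [-0.0, -0.001, -1.0]]
contact_force: [-0.3, 0.6, -0.2]
width: 0.802
clock: 19.15
eef_pos: [544.8, 327.5, 216.3]
ee_rot: [[-1.0, 0.019, 0.008], [0.019, 1.0, 0.002], [-0.008, 0.002, -1.0]]
contact_force: [0.1, 0.9, 0.4]
width: 1.005
at 19.2 [544.3 327.2 213.1] q [ 0.41  0.46  0.21  1.31 -0.    0.43] w 1.001  shift [ 0.0759 -0.7383  0.012 ]  rot [ 0.12  0.29 23.72]
[[254.  93.]
 [255. 232.]
 [132.  86.]]
screen (array([583.6, 325.2]), 42.1, 31.6, 88.86)
near-end rows 93 [150 150 149 149 149 149 147 144 137 130 128 129 131 131 129 120 104  83
  66  58  58  59  61  62  63  63  62  63]
screen on table (array([ 547.9, -263.9]), 41.5, 32.3, 55.52)
```

Radio: screen at x 583.6 puts its origin near (545.6,326), within 2 mm of the seat, yaw -1.14°. On to the level.

```bash

python3 -m pendant '[[[0.076,-0.738,0.012,0,0.3,23.7,0],[0.076,-0.738,0.012,0,0.3,23.7,0],[0.076,-0.738,0.012,0,0.3,23.7,0],[0.076,-0.738,0.012,0,0.3,23.7,0],[0.076,-0.738,0.012,0,0.3,23.7,0],[0.076,-0.738,0.012,0,0.3,23.7,0],[0.076,-0.738,0.012,0,0.3,23.7,0],[0.076,-0.738,0.012,0,0.3,23.7,0],[0.076,-0.738,0.012,0,0.3,23.7,0],[0.076,-0.738,0.012,0,0.3,23.7,0],[0.076,-0.738,0.012,0,0.3,23.7,0],[0.076,-0.738,0.012,0,0.3,23.7,0]]]'
python3 -c "
from h import *
delta([454.5,-409.5,200],Rt(155.2,0))"
```

```text
clock: 20.2
eef_pos: [481.3, -171.4, 201.6]
ee_rot: [[-0.908, 0.419, -0.006], [0.419, 0.908, 0.0], [0.005, -0.002, -1.0]]
contact_force: [1.5, -0.6, 1.1]
width: 1.001
at 20.2 [ 481.3 -171.4  201.6] q [-0.5   0.25 -0.14  1.18 -0.   -0.07] w 1.001  shift [-0.0755 -0.2274  0.0016]  rot [-0.11 -0.31  0.01]
```

```bash

python3 -m pendant '[[[-0.0755,-0.2274,0,-0.1,-0.3,0,0],[-0.0755,-0.2274,0,-0.1,-0.3,0,0],[-0.0755,-0.2274,0,-0.1,-0.3,0,0],[-0.0755,-0.2274,0,-0.1,-0.3,0,0],[-0.0755,-0.2274,0,-0.1,-0.3,0,0],[-0.0755,-0.2274,0,-0.1,-0.3,0,0],[-0.0755,-0.2274,0,-0.1,-0.3,0,0],[-0.0755,-0.2274,0,-0.1,-0.3,0,0],[-0.0755,-0.2274,0,-0.1,-0.3,0,0]]]'
python3 - <<'E'
from h import *
snap('w10');delta([454.5,-409.5,12],Rt(155.2,0))
c=cam('w10');im=cv2.imread('pics/w10raw.png');h=cv2.cvtColor(im,cv2.COLOR_BGR2HSV)
print(proj(c,[452.2,-408.5,44]).round(0))
wm=((h[...,1]<45)&(h[...,2]>200)).astype(np.uint8);wm=cv2.morphologyEx(wm,cv2.MORPH_CLOSE,np.ones((9,9)));b=blob(wm,(200,60,320,330));print(rect(ray(c,b,44)),b.min(0),b.max(0))
E
```

```text
clock: 20.95
eef_pos: [455.4, -407.1, 201.7]
ee_rot: [[-0.908, 0.419, -0.0], [0.419, 0.908, 0.001], [0.0, 0.001, -1.0]]
contact_force: [0.1, 0.6, 0.5]
width: 1.004
at 21.0 [ 455.6 -406.7  202.1] q [-0.86  0.42  0.11  1.26  0.   -0.43] w 1.005  shift [-1.000e-04 -3.100e-03  1.901e-01]  rot [0.01 0.   0.05]
[[253. 167.]]
(array([ 475.9, -419.6]), 141.0, 23.9, -25.02) [241 121] [265 254]
```

The white mask is cut by shadow at the near end, but the axis and far end confirm (452.5,-408.7). Descend and grip.

```bash

python3 -m pendant '[[[0,-0.003,0.04,0,0,0,0],[0,-0.003,0.08,0,0,0,0],[0,-0.003,0.12,0,0,0,0],[0,-0.003,0.15,0,0,0,0],[0,-0.003,0.175,0,0,0,0],[0,-0.003,0.19,0,0,0,0],[0,-0.003,0.19,0,0,0,0],[0,-0.003,0.19,0,0,0,0]]]'
python3 -m pendant '[[[0,0,0,0,0,0,0.3],[0,0,0,0,0,0,0.5],[0,0,0,0,0,0,0.6],[0,0,0,0,0,0,0.7],[0,0,0,0,0,0,0.8],[0,0,0,0,0,0,1],[0,0,0,0,0,0,1],[0,0,0,0,0,0,1],[0,0,0,0,0,0,1]]]' 60
python3 -m pendant '[[[0,0,-0.01,0,0,0,1],[0,0,-0.03,0,0,0,1],[0,0,-0.06,0,0,0,1],[0,0,-0.1,0,0,0,1],[0,0,-0.14,0,0,0,1],[0,0,-0.18,0,0,0,1],[0,0,-0.2,0,0,0,1],[0,0,-0.2,0,0,0,1],[0,0,-0.2,0,0,0,1]]]'
python3 - <<'E'
from h import *
snap('w11');delta([606.8,267.2,190],Rt(88.95,0))
c=cam('w11');im=cv2.imread('pics/w11raw.png');g=cv2.GaussianBlur(cv2.cvtColor(im,cv2.COLOR_BGR2GRAY),(0,0),1).astype(int)
print(g[0:200:5,256]);print([ (r,g[r,215:300:4]) for r in(60,80,110,150)])
E
```

```text
clock: 21.67
eef_pos: [454.7, -409.3, 12.7]
ee_rot: [[-0.908, 0.418, 0.0], [0.418, 0.908, 0.0], [-0.0, 0.0, -1.0]]
contact_force: [0.4, -0.1, 1.5]
width: 0.998
clock: 22.42
eef_pos: [454.7, -410.9, 13.2]
ee_rot: [[-0.908, 0.419, 0.001], [0.419, 0.908, -0.001], [-0.002, -0.001, -1.0]]
contact_force: [-1.0, 0.2, 5.4]
width: 0.27
clock: 23.17
eef_pos: [454.5, -410.6, 213.6]
ee_rot: [[-0.908, 0.419, 0.002], [0.419, 0.908, -0.002], [-0.003, -0.001, -1.0]]
contact_force: [0.0, 0.5, -3.0]
width: 0.268
at 23.2167 [ 454.2 -410.2  212.1] q [-0.87  0.42  0.14  1.29  0.   -0.44] w 0.27  shift [0.1454 0.679  0.022 ]  rot [1.000e-02 2.000e-02 6.627e+01]
[ 90  67  72 154 233 233 233 233 233 233 233 233 233 233 233 233 233 233
 233 233 233 233 233 233 233 233 233 232 232 232 232 232 232 232 231 231
 231 231 231 230]
[(60, array([110, 116, 155, 162, 168, 218, 233, 234, 234, 233, 233, 233, 234,
       236, 237, 236, 237, 238, 235, 194, 118, 120])), (80, array([104, 109, 165, 220, 232, 233, 233, 234, 234, 234, 233, 233, 233,
       235, 236, 236, 237, 237, 235, 180, 124, 123])), (110, array([124, 124, 179, 230, 232, 232, 233, 233, 234, 233, 233, 232, 233,
       235, 235, 235, 236, 237, 230, 153, 121, 122])), (150, array([180, 179, 181, 224, 231, 231, 231, 232, 232, 232, 232, 231, 232,
       234, 234, 234, 235, 236, 218, 174, 172, 171]))]
```

Level held (width 0.27 = 23 mm); its centre is about 4 mm along tool x from the TCP. Carry it across with a 66° turn.

```bash

python3 -m pendant '[[[0.145,0.678,0,0,0,66.3,1],[0.145,0.678,0,0,0,66.3,1],[0.145,0.678,0,0,0,66.3,1],[0.145,0.678,0,0,0,66.3,1],[0.145,0.678,0,0,0,66.3,1],[0.145,0.678,0,0,0,66.3,1],[0.145,0.678,0,0,0,66.3,1],[0.145,0.678,0,0,0,66.3,1],[0.145,0.678,0,0,0,66.3,1],[0.145,0.678,0,0,0,66.3,1],[0.145,0.678,0,0,0,66.3,1],[0.145,0.678,0,0,0,66.3,1]]]'
python3 -c "
from h import *
delta([606.7,265.6,190],Rt(88.95,0))"
```

```text
clock: 24.22
eef_pos: [558.9, 57.2, 210.7]
ee_rot: [[0.02, 1.0, -0.002], [1.0, -0.02, -0.001], [-0.001, -0.002, -1.0]]
contact_force: [0.4, 0.1, -3.1]
width: 0.271
at 24.2167 [558.9  57.2 210.7] q [-0.04  0.33  0.    1.24 -0.    1.55] w 0.271  shift [0.2093 0.0437 0.0205]  rot [-0.12  0.04 -0.09]
```

```bash

python3 -m pendant '[[[0.209,0.0437,0,-0.1,0,-0.1,1],[0.209,0.0437,0,-0.1,0,-0.1,1],[0.209,0.0437,0,-0.1,0,-0.1,1],[0.209,0.0437,0,-0.1,0,-0.1,1],[0.209,0.0437,0,-0.1,0,-0.1,1],[0.209,0.0437,0,-0.1,0,-0.1,1],[0.209,0.0437,0.02,-0.1,0,-0.1,1],[0.209,0.0437,0.05,-0.1,0,-0.1,1],[0.209,0.0437,0.07,-0.1,0,-0.1,1],[0.209,0.0437,0.07,-0.1,0,-0.1,1],[0.209,0.0437,0.07,-0.1,0,-0.1,1]]]'
python3 - <<'E'
from h import *
snap('w12a');delta([606.7,265.6,115],Rt(88.95,0))
c=cam('w12a');im=cv2.imread('pics/w12araw.png');g=cv2.GaussianBlur(cv2.cvtColor(im,cv2.COLOR_BGR2GRAY),(0,0),1).astype(int)
# slot left end and level near end
pts=[[606.9+.3*0,y,91] for y in(360,374.9)]+[[590.9+1.6,360,91],[622.9+1.6,360,91],[590.9-1.6,180,91]]
print(proj(c,pts).round(0))
E
```

```text
clock: 25.13
eef_pos: [606.4, 262.8, 140.7]
ee_rot: [[0.017, 1.0, -0.001], [1.0, -0.017, -0.002], [-0.002, -0.001, -1.0]]
contact_force: [1.3, 0.3, -2.0]
width: 0.276
at 25.1833 [607.3 263.  142.3] q [ 0.29  0.53  0.14  1.18 -0.    1.87] w 0.273  shift [ 0.0026 -0.0007  0.0273]  rot [0.08 0.06 0.06]
[[253.  51.]
 [252.  22.]
 [227.  52.]
 [284.  50.]
 [234. 315.]]
```

```bash

python3 -m pendant '[[[0.0026,-0.0005,0.01,0,0,0,1],[0.0026,-0.0005,0.02,0,0,0,1],[0.0026,-0.0005,0.03,0,0,0,1],[0.0026,-0.0005,0.03,0,0,0,1]]]'
python3 -m pendant '[[[0,0,0.005,0,0,0,1],[0,0,0.01,0,0,0,1],[0,0,0.015,0,0,0,1],[0,0,0.015,0,0,0,1]]]'
python3 -c "
from h import *
delta([606.7,265.6,80],Rt(88.95,0))"
```

```text
clock: 25.52
eef_pos: [606.2, 265.5, 110.0]
ee_rot: [[0.017, 1.0, -0.0], [1.0, -0.017, -0.002], [-0.002, -0.0, -1.0]]
contact_force: [0.0, 1.0, -2.4]
width: 0.272
clock: 25.85
eef_pos: [606.8, 265.6, 96.2]
ee_rot: [[0.017, 1.0, 0.001], [1.0, -0.017, -0.001], [-0.001, 0.001, -1.0]]
contact_force: [-0.9, 0.5, -2.3]
width: 0.275
at 25.85 [606.8 265.6  96.2] q [ 0.29  0.56  0.06  1.07 -0.    1.88] w 0.275  shift [-0.     -0.0001  0.0162]  rot [0.08 0.06 0.06]
```

Inside the slot without contact. Continue down.

```bash

python3 -m pendant '[[[0,0,0.005,0,0,0,1],[0,0,0.01,0,0,0,1],[0,0,0.013,0,0,0,1],[0,0,0.013,0,0,0,1]]]'
python3 -m pendant '[[[0,0,0.0015,0,0,0,1],[0,0,0.0025,0,0,0,1],[0,0,0.0025,0,0,0,1]]]'
python3 -m pendant '[[[0,0,0.0015,0,0,0,1],[0,0,0.0015,0,0,0,1]]]'
```

```text
clock: 26.18
eef_pos: [606.9, 265.7, 83.4]
ee_rot: [[0.017, 1.0, 0.001], [1.0, -0.017, -0.001], [-0.001, 0.001, -1.0]]
contact_force: [-0.5, -0.2, -2.4]
width: 0.271
clock: 26.43
eef_pos: [607.2, 265.8, 81.7]
ee_rot: [[0.017, 1.0, 0.003], [1.0, -0.017, -0.001], [-0.001, 0.003, -1.0]]
contact_force: [0.2, -0.6, -2.7]
width: 0.271
clock: 26.6
eef_pos: [607.3, 265.8, 80.3]
ee_rot: [[0.017, 1.0, 0.003], [1.0, -0.017, -0.001], [-0.001, 0.003, -1.0]]
contact_force: [0.3, 0.1, -1.7]
width: 0.273
```

```bash

python3 -m pendant '[[[0,0,0.001,0,0,0,1],[0,0,0.0015,0,0,0,1],[0,0,0.0015,0,0,0,1]]]'
python3 -m pendant '[[[0,0,0.0005,0,0,0,1],[0,0,0.0005,0,0,0,1]]]'
```

```text
clock: 26.85
eef_pos: [607.4, 265.9, 80.3]
ee_rot: [[0.017, 1.0, 0.004], [1.0, -0.017, -0.0], [-0.0, 0.004, -1.0]]
contact_force: [-5.7, -2.3, 14.4]
width: 0.269
clock: 27.02
eef_pos: [607.4, 265.8, 80.2]
ee_rot: [[0.017, 1.0, 0.004], [1.0, -0.017, -0.0], [-0.0, 0.004, -1.0]]
contact_force: [-8.2, -3.0, 21.2]
width: 0.27
```

Contact at exactly 67+13.2 mm. Release, retreat and check.

```bash

python3 -m pendant '[[[0,0,-0.0015,0,0,0,0.65],[0,0,-0.0015,0,0,0,0.55],[0,0,-0.0015,0,0,0,0.5],[0,0,-0.0015,0,0,0,0.5],[0,0,-0.0015,0,0,0,0.5]]]' 30
python3 -m pendant '[[[0,0,-0.02,0,0,0,0.5],[0,0,-0.05,0,0,0,0.5],[0,0,-0.09,0,0,0,0.5],[0,0,-0.13,0,0,0,0.5],[0,0,-0.16,0,0,0,0.5],[0,0,-0.16,0,0,0,0.5],[0,0,-0.16,0,0,0,0.5]]]'
python3 - <<'E'
from h import *
from workcell import bot
s=snap('w13');print(s["eef_pos"].round(0))
def top(c,im,lo):
    h=cv2.cvtColor(im,cv2.COLOR_BGR2HSV);m=((h[...,1]<45)&(h[...,2]>lo)).astype(np.uint8);m[:, :]=m
    uv=proj(c,[[606.8+s0*18+.0183*l0,270+l0,111] for s0,l0 in((-1,-108),(1,-108),(1,108),(-1,108))]).astype(np.int32)
    k=np.zeros(m.shape,np.uint8);cv2.fillConvexPoly(k,uv,1);m=cv2.morphologyEx(m*k,cv2.MORPH_CLOSE,np.ones((9,9)));b=blob(m,(0,0,512,384));print(uv.tolist(),"level z=111",rect(ray(c,b,111)),b.min(0),b.max(0))
top(cam('w13'),cv2.imread('pics/w13raw.png'),200)
f=bot.grab_frame("scene");cv2.imwrite("pics/s13raw.png",f["frame"]);top(cam('scene'),f["frame"],150)
E
```

```text
clock: 27.43
eef_pos: [607.2, 265.7, 79.5]
ee_rot: [[0.017, 1.0, 0.002], [1.0, -0.017, -0.001], [-0.001, 0.002, -1.0]]
contact_force: [-0.4, 0.8, 0.5]
width: 0.497
clock: 28.02
eef_pos: [607.6, 266.1, 241.2]
ee_rot: [[0.017, 1.0, 0.005], [1.0, -0.017, 0.0], [0.0, 0.005, -1.0]]
contact_force: [-0.5, -0.6, -1.2]
width: 0.499
[608. 266. 241.]
[[235, 277], [271, 276], [276, 41], [230, 42]] level z=111 (array([606.2, 270.5]), 189.7, 37.2, 89.04) [233  59] [273 265]
[[308, 202], [308, 211], [395, 219], [393, 208]] level z=111 (array([604.4, 269.1]), 188.3, 36.4, 89.09) [314 203] [389 217]
```

Wrist and scene views agree: level centre (606.2,270.5) / (604.4,269.1), yaw 89.0°. Hand in.

```bash
python3 -c "
from workcell import bot
print(bot.finish_job(), bot.sense()['clock'])"
```

```text
the job is handed in; nothing more can be done
the job is handed in; nothing more can be done
```

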